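# Release the lamp key left latched

## Task

One of the four identical keys on the microscope's lamp console has been left latched down. With a fingertip, tap every key lightly in turn, starting with the key next to the round dial, and only then press the latched key farther in until it lets go and comes up level with the others. Do not push down any of the keys that are up, leave everything around the console standing where it is, and finish clear of it all.

Things in the scene. Friction and masses are not known exactly. Their poses are not given: they have to be found in the camera images.
- console: lamp console of the microscope, a grey box fixed to the bench, 180 mm (x, front to back) x 300 mm (y) x 55 mm high; origin at the centre of its underside, z up, x to its back. A row of four white keys runs along y, 35 mm in front of the centre, at y = +45, -3, -51, -99 mm; a fixed round black dial, 44 mm across and 20 mm high, stands in the same line at y = +108 mm. The top around the keys is flat.
- key_1_top (a point): centre of the top face of key 1, counted from the dial (next to the dial). A white key, 36 mm (console x) x 28 mm (console y), 48 mm from key centre to key centre; its top stands 14 mm above the console (69 mm above the bench) when up and 9 mm when latched. The point moves with the key.
- key_2_top (a point): centre of the top face of key 2, counted from the dial (between the others). A white key, 36 mm (console x) x 28 mm (console y), 48 mm from key centre to key centre; its top stands 14 mm above the console (69 mm above the bench) when up and 9 mm when latched. The point moves with the key.
- key_3_top (a point): centre of the top face of key 3, counted from the dial (between the others). A white key, 36 mm (console x) x 28 mm (console y), 48 mm from key centre to key centre; its top stands 14 mm above the console (69 mm above the bench) when up and 9 mm when latched. The point moves with the key.
- key_4_top (a point): centre of the top face of key 4, counted from the dial (farthest from the dial). A white key, 36 mm (console x) x 28 mm (console y), 48 mm from key centre to key centre; its top stands 14 mm above the console (69 mm above the bench) when up and 9 mm when latched. The point moves with the key.
- key_1 (a joint): how far key 1 is pressed down, in m: 0 up, 0.005 latched, 0.010 at the bottom stop. A key that is up springs back and resists with 3 N at first touch, then 0.6 N more per mm; a light tap moves it no more than 3 mm (under 5 N). The latched key does not yield below about 6 N; pushed 2.5 mm or more beyond its latched position (about 7.5 N) it lets go, and rises to 0 as the finger draws back.
- key_2 (a joint): how far key 2 is pressed down, in m: 0 up, 0.005 latched, 0.010 at the bottom stop. It behaves like key 1.
- key_3 (a joint): how far key 3 is pressed down, in m: 0 up, 0.005 latched, 0.010 at the bottom stop. It behaves like key 1.
- key_4 (a joint): how far key 4 is pressed down, in m: 0 up, 0.005 latched, 0.010 at the bottom stop. It behaves like key 1.
- dish: not to be disturbed: closed clear round dish, 58 mm across, 15 mm high, lying on the console behind the keys; origin at the centre of its underside
- beaker: not to be disturbed: small glass beaker, 48 mm across, 55 mm high, standing in front of the console; origin at the centre of its underside
- jar: not to be disturbed: small closed amber jar, 42 mm across, 50 mm high, standing in front of the console; origin at the centre of its underside
- cylinder: not to be disturbed: measuring cylinder 158 mm high, tube 30 mm across on a 60 mm foot, standing beside the console's dial end; origin at the centre of its underside
- bottle: not to be disturbed: closed green bottle, 66 mm across, 200 mm high, standing beside the console's other end; origin at the centre of its underside
- tweezers: not to be disturbed: steel tweezers, 120 mm long, 6 mm high, lying flat in front of the console; origin at the middle of the underside
- slidebox: not to be disturbed: small cardboard box 85 x 40 x 32 mm beyond the measuring cylinder; origin at the centre of its underside

How it is judged:
On the way, in this order (a step that is already met when the one before it is completed fails the run):
1. a finger touches the key next to the dial (contact force between the fingers and key_1 above 0.4 N), for 0.02 s.
2. a finger touches the second key from the dial (contact force between the fingers and key_2 above 0.4 N), for 0.02 s.
3. a finger touches the third key from the dial (contact force between the fingers and key_3 above 0.4 N), for 0.02 s.
4. a finger touches the key farthest from the dial (contact force between the fingers and key_4 above 0.4 N), for 0.02 s.
5. the latched key has been released: all four keys are up (value of joint each of key_1, key_2, key_3, key_4 below 0.0015 m), for 0.2 s.
At the end, for the whole second after the job is handed in: All four keys are up, each within 1.5 mm of its highest position, and no bystander has moved more than 20 mm or been tipped (all of step 5 and not (distance of any of dish, beaker, jar, cylinder, bottle, tweezers, slidebox from where it was at the start of the episode above 0.02 m or angle between any of beaker, jar, cylinder, bottle's own z axis and vertical above 0.4 rad)); the robot touches nothing.
It fails at once if a key that was up is pushed down more than 3.5 mm while another is latched (value of joint each of key_1, key_2 above 0.0035 m or value of joint each of key_1, key_3 above 0.0035 m or value of joint each of key_1, key_4 above 0.0035 m or value of joint each of key_2, key_3 above 0.0035 m or value of joint each of key_2, key_4 above 0.0035 m or value of joint each of key_3, key_4 above 0.0035 m).
It fails at once if something around the console is lifted, carried, pushed more than 20 mm or tipped over (distance of any of dish, beaker, jar, cylinder, bottle, tweezers, slidebox from where it was at the start of the episode above 0.02 m or angle between any of beaker, jar, cylinder, bottle's own z axis and vertical above 0.4 rad).
It also fails if it takes over 51 s, if anything falls off the work surface, if the arm or the gripper's body presses on something with over 40 N, if the wrist force passes 120 N, or if a joint passes its speed limit or range.

## Robot

A 6-joint arm with a two-finger parallel gripper is mounted at the origin on the work surface. World frame = base frame: x ahead of the robot, y to its left, z up, the work surface at z = 0. Lengths are in m, angles in rad, forces in N, time in s.
With the tool pointing down it reaches from about 0.3 to 0.825 m from the base axis. Payload 5.4 kg.
Tool frame: the origin (TCP) lies at the very end of the fingers, on their centre line; the grasp point (between the pads) lies 19 mm behind it; z points along the fingers, x is the direction in which the jaws open and shut, and the axes are right-handed (so a half turn about z gives the same grasp; the last joint's range is limited). The gripper opens to 92 mm and grips with 3 to 60 N. Pads are 20 mm wide; open, the fingers measure 128 mm over their backs; the gripper's body (75 mm by 189 mm) begins 69 mm behind the grasp point.
Start: joints at [-1.321, 0.158, 1.597, -0, 1.386, -0.21], TCP at [0.255, -0.515, 0.215] pointing down, gripper open.
Joint ranges: [-2.91, 2.91], [-0.94, 2.29], [0.18, 2.7], [-1.29, 4.43], [0.17, 2.64], [-3, 3]. Speed limits (rad/s): [2.57, 2.57, 3.14, 3.14, 3.14, 3.14].

## Interface

Orientations are given as a rotation vector (axis times angle).
In Python, from workcell import bot gives the robot as it stands. Calls block until the motion is done:
- bot.goto(position, orientation): joint-space move of the TCP to a pose.
- bot.line_to(position, rot=None, max_speed=0.15): straight line of the TCP; rot=None keeps the orientation; max_speed is the mean speed in m/s.
- bot.set_joints(angles): joint-space move.
- bot.set_gripper(opening, newtons=None): opening from 0.0 (shut) to 1.0 (fully open); newtons is the grip in N (None keeps the last); returns when the fingers have stopped.
- bot.hold(seconds).
- bot.inverse_kinematics(position, orientation): joint angles nearest the present ones, or None.
- bot.read_camera(name): name is "scene" or "top" or "wrist"; returns a dict with "pixels" (384x512x3 uint8, blue, green, red), "fx", "fy", "cx", "cy" (pixels), "R" (3x3) and "t" (3): a world point X has camera coordinates R X + t. Camera axes: x right, y down, z forward; pixel columns grow to the right and rows downward; lengths in m; the calibration is good to about 2 mm. A picture is of the moment at which its call begins. There is no depth.
A pose or a line that the arm cannot do raises bot.MotionError and nothing moves.
- bot.job_done(): hands the job in, once; it reports no verdict.
Readings, each from a call of its own:
- bot.current_clock(): time.
- bot.current_joints(): joint angles.
- bot.current_joint_vel(): joint speeds.
- bot.current_effort(): joint torques, N m.
- bot.current_ee_pos(): TCP position.
- bot.current_tool_rot(): TCP orientation.
- bot.current_contact_force(): force on the tool from outside, world axes, zero at the start.
- bot.current_ft_torque(): the same for the moment, N m.
- bot.current_opening(): opening from 0.0 (shut) to 1.0 (fully open).
Only numpy, scipy, OpenCV 4.12 (cv2) and the standard library are available. Lean on these libraries where they do the work, as an engineer would, in place of code of your own. Each camera call takes 0.05 s, during which the arm holds its last target.

## Working session

There is one attempt and no reset: what is moved stays moved. The work goes in short steps, each a Python script; the robot and the scene stay as the last script left them, time stands still between calls to the robot, and variables do not carry over. Pictures are saved under pics/ and viewed, and the job is handed in when it is done.

```bash
mkdir -p pics; python3 - <<'E'
from workcell import bot
import cv2,numpy as np
for n in ["scene","top","wrist"]:
    c=bot.read_camera(n); cv2.imwrite(f"pics/{n}0.png",c["pixels"])
    np.savez(f"pics/{n}0.npz",**{k:np.array(v) for k,v in c.items()})
    R=np.array(c["R"]);print(n,c["fx"],c["cx"],c["cy"],-R.T@np.array(c["t"]),R[2])
print(bot.current_clock(),bot.current_tool_rot(),bot.current_contact_force())
E
```

```text
scene 360.04433290409384 258.5157673313223 187.59011789953908 [ 0.95869174 -0.35042823  0.57674468] [-0.53541539  0.57700006 -0.6167668 ]
top 433.86686468415496 260.40697157692824 190.0855569037833 [0.46808935 0.06291599 1.18854464] [ 0.07341717  0.00822714 -0.99726738]
wrist 336.55861737935834 251.836185322938 191.1259675651597 [ 0.31691624 -0.48364308  0.38315891] [-0.22266988 -0.10894834 -0.96878707]
0.15 [-2.66835067e+00  1.65624899e+00  1.63265258e-03] [ 0.39155099 -0.90995335 -1.16523635]
```

View pics/top0.png

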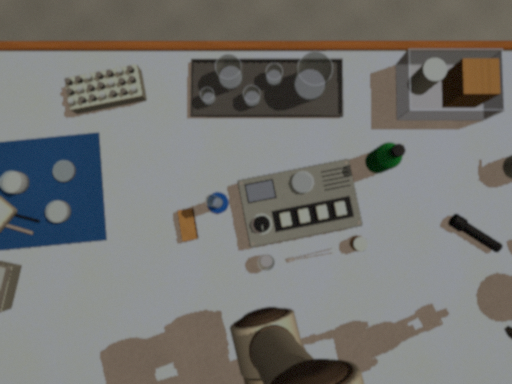

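View pics/scene0.png

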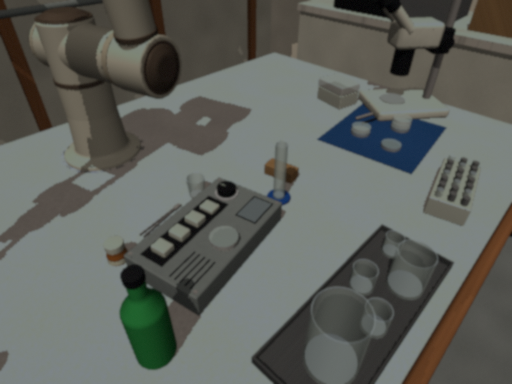

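The top view shows the console at about (300,203), with the dial at (262,223) and the keys from (284,219) to (341,207). The jar, tweezers and beaker are in front of it, the cylinder is on the dial side and the bottle on the far side. Next I'll measure the keys.

```bash
cat > h.py <<'E'
import numpy as np,cv2
def ray(c,uv,z):
    R=np.array(c["R"]);o=-R.T@np.array(c["t"])
    d=R.T@np.array([(uv[0]-c["cx"])/c["fx"],(uv[1]-c["cy"])/c["fy"],1.])
    return o+d*(z-o[2])/d[2]
def proj(c,X):
    p=np.array(c["R"])@np.array(X)+np.array(c["t"]);return np.array([c["fx"]*p[0]/p[2]+c["cx"],c["fy"]*p[1]/p[2]+c["cy"]])
E
python3 - <<'E'
from h import *
for n,box in [("top",(232,150,375,255)),("scene",(110,165,300,310))]:
    c=dict(np.load(f"pics/{n}0.npz"));im=c["pixels"]
    x0,y0,x1,y1=box;cr=im[y0:y1,x0:x1]
    cv2.imwrite(f"pics/{n}_crop.png",cv2.resize(cr,None,fx=4,fy=4,interpolation=cv2.INTER_CUBIC)[:600,:800])
    g=cr.min(2)
    for th in (150,170,190):
        N,L,S,C=cv2.connectedComponentsWithStats((g>th).astype(np.uint8))
        print(n,th)
        for i in range(1,N):
            if 30<S[i,4]<600:
                uv=C[i]+[x0,y0];print(uv.round(1),S[i],ray(c,uv,.069).round(4))
E
```

```text
top 150
top 170
top 190
scene 150
scene 170
scene 190
```

```bash
sleep 1
```

```text
(no output)
```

View pics/top_crop.png

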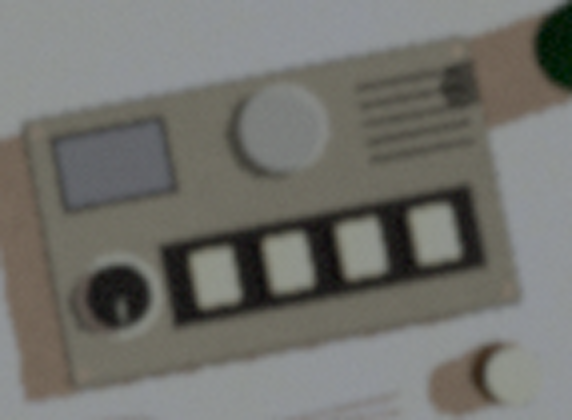

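View pics/scene_crop.png

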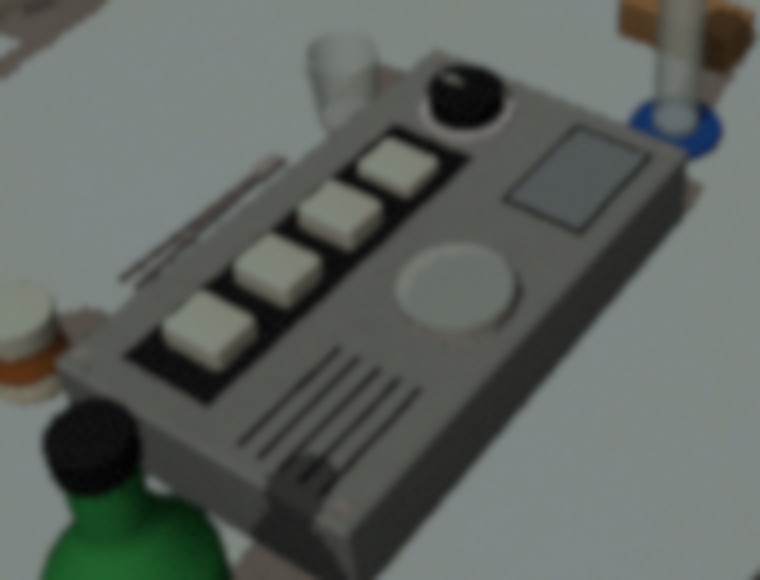

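The crops show the four key tops on a black strip. I can't tell by eye which one is latched. I'll segment the keys with a lower threshold.

```bash
cat > m.py <<'E'
from h import *
P={}
for n,box,tl,kk in [("top",(273,192,356,236),120,1),("scene",(145,192,225,270),130,1)]:
    c=dict(np.load(f"pics/{n}0.npz"));im=c["pixels"]
    x0,y0,x1,y1=box;g=cv2.resize(im[y0:y1,x0:x1],None,fx=4,fy=4,interpolation=cv2.INTER_CUBIC)
    g=g.min(2)
    if n=="top": print(np.percentile(g,[5,50,95]))
    for th in (110,120,130,140):
        N,L,S,C=cv2.connectedComponentsWithStats((g>th).astype(np.uint8))
        for i in range(1,N):
            if 400<S[i,4]<9000:
                uv=(C[i]+.5)/4-.5+[x0,y0]
                print(n,th,uv.round(1),S[i]//4,ray(c,uv,.069).round(4))
E
python3 m.py
```

```text
[ 24.  94. 139.]
top 110 [340.3 208. ] [ 62   9  11  13 478] [ 0.5042 -0.1338  0.069 ]
top 110 [322.1 211.6] [ 44  13  11  13 479] [ 0.495  -0.0867  0.069 ]
top 110 [303.8 215.2] [ 25  16  11  13 474] [ 0.4857 -0.0396  0.069 ]
top 110 [285.4 218.8] [  7  20  11  13 473] [0.4763 0.0077 0.069 ]
top 110 [341.2 232.5] [ 41  34  42   9 759] [ 0.4414 -0.1351  0.069 ]
top 120 [340.4 208. ] [ 62  10  10  13 420] [ 0.5042 -0.1339  0.069 ]
top 120 [322.1 211.6] [ 44  13  10  13 419] [ 0.4951 -0.0868  0.069 ]
top 120 [303.9 215.2] [ 26  17  10  12 411] [ 0.4857 -0.0398  0.069 ]
top 120 [285.5 218.9] [  7  21  10  12 412] [0.4762 0.0076 0.069 ]
top 120 [341.7 232.6] [ 42  35  41   8 687] [ 0.4411 -0.1364  0.069 ]
top 130 [340.5 208. ] [ 63  10   9  12 343] [ 0.5041 -0.1341  0.069 ]
top 130 [322.2 211.6] [ 45  14   9  11 337] [ 0.495 -0.087  0.069]
top 130 [303.9 215.2] [ 26  17   9  11 330] [ 0.4857 -0.0399  0.069 ]
top 130 [285.5 218.9] [  8  21   9  11 324] [0.4762 0.0075 0.069 ]
top 130 [342.4 232.8] [ 45  36  37   8 593] [ 0.4407 -0.1382  0.069 ]
top 140 [343.6 232.9] [ 52  36  30   7 427] [ 0.4403 -0.1414  0.069 ]
scene 110 [208.4 205.7] [ 55   9  16  10 381] [0.4843 0.0039 0.069 ]
scene 110 [193.8 216.6] [ 40  19  16  11 444] [ 0.4888 -0.0395  0.069 ]
scene 110 [178.1 230.5] [ 24  32  17  12 515] [ 0.4983 -0.0862  0.069 ]
scene 110 [214.8 231.5] [ 65  35  14  11 112] [ 0.5525 -0.0378  0.069 ]
scene 110 [160.9 245.5] [  6  47  19  14 609] [ 0.5075 -0.133   0.069 ]
scene 120 [157.6 247. ] [  7  51  10   8 142] [ 0.5063 -0.1395  0.069 ]
```

Pitch comes out at 48.1 mm, as specified. In the scene view, key 1's top alone is offset by about (+5, -4) mm towards the camera compared with keys 2–4, so it appears about 5 mm lower and is probably the latched key. I'll check that by touch. The tool will be shut, with the jaw axis along console x.

```bash
cat >> h.py <<'E'
from scipy.spatial.transform import Rotation as Ro
K=np.array([[.4762,.0076],[.4857,-.0397],[.4951,-.0868],[.5042,-.1339]])
yc=(K[0]-K[3])/np.linalg.norm(K[0]-K[3]); xc=np.array([yc[1],-yc[0]])
def rot(s):
    x=np.array([*(s*xc),0]);z=np.array([0,0,-1.]);return Ro.from_matrix(np.c_[x,np.cross(z,x),z]).as_rotvec()
E
python3 - <<'E'
from h import *
from workcell import bot
bot.set_gripper(0.0)
print(bot.current_clock(),bot.current_opening())
q0=np.array(bot.current_joints());best=None
for s in (1,-1):
    q=bot.inverse_kinematics([*K[0],.16],rot(s));print(s,q)
    if q is not None and (best is None or abs(q[5])<best[0]): best=(abs(q[5]),s)
s=best[1];print("use",s)
bot.goto([*K[0],.16],rot(s))
print(bot.current_clock(),bot.current_ee_pos())
bot.line_to([*K[0],.085],max_speed=.1); bot.hold(.3)
print(bot.current_clock(),bot.current_ee_pos())
for _ in range(4): print(np.round(bot.current_contact_force(),2)); bot.hold(.02)
c=bot.read_camera("wrist");cv2.imwrite("pics/w1.png",c["pixels"])
c=bot.read_camera("scene");cv2.imwrite("pics/s1.png",c["pixels"])
E
```

```text
1.5 0.006441345700272495
1 [-2.38532745e-01 -5.18493751e-02  1.92703760e+00 -8.88178420e-16
  1.26640443e+00 -4.33888879e-01]
-1 [-2.38532745e-01 -5.18493751e-02  1.92703760e+00 -4.44089210e-16
  1.26640443e+00  2.70770377e+00]
use 1
3.55 [0.47648382 0.0068514  0.16019247]
4.75 [0.47654185 0.00753813 0.08545046]
[ 0.27 -0.4  -0.29]
[0.43 0.57 0.18]
[-0.3  -0.05 -1.07]
[0.39 0.53 0.64]
```

```bash
sleep 1
```

```text
(no output)
```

View pics/s1.png

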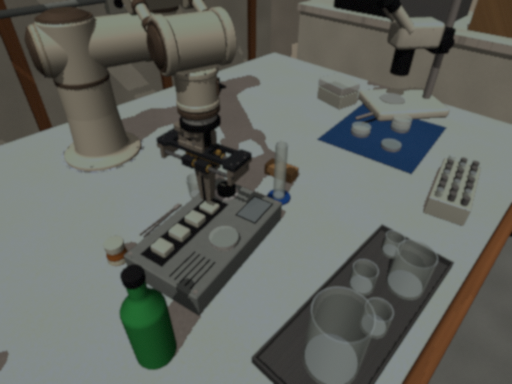

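View pics/w1.png

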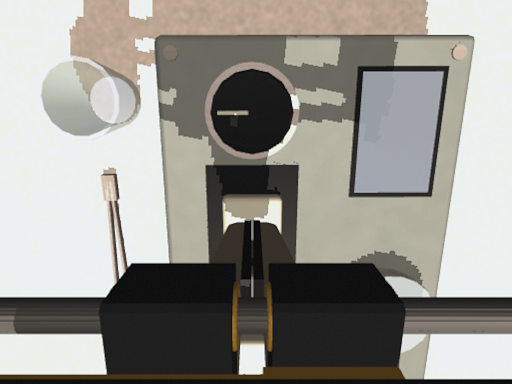

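The fingertips are centred over key 1, just beyond the dial in the wrist view at (252,215), and nothing else is close. The force noise is about 0.6 N, so I'll average several readings. Tapping key 1 now.

```bash
cat >> h.py <<'E'
def fz(bot,n=6):
    a=[]
    for _ in range(n):
        a.append(bot.current_contact_force()[2]); bot.hold(.01)
    return float(np.mean(a))
def tap(bot,xy,z0,zmin,step=.0005,thr=2.0):
    bot.line_to([*xy,z0],max_speed=.05); bot.hold(.1); b=fz(bot,10); z=z0; log=[]
    hit=None
    while z>zmin:
        z-=step; bot.line_to([*xy,z],max_speed=.02); f=fz(bot)-b
        log.append((round(z*1e3,1),round(bot.current_ee_pos()[2]*1e3,2),round(f,2)))
        if f>thr:
            hit=z; bot.hold(.05); log.append(("again",round(bot.current_ee_pos()[2]*1e3,2),round(fz(bot,10)-b,2)));break
    bot.line_to([*xy,.082],max_speed=.08)
    print("hit",hit,log,"t",bot.current_clock()); return hit
E
python3 - <<'E'
from h import *
from workcell import bot
tap(bot,K[0],.0705,.0615)
E
```

```text
hit 0.06399999999999999 [(70.0, np.float64(70.08), -0.33), (69.5, np.float64(69.47), -0.32), (69.0, np.float64(68.98), -0.29), (68.5, np.float64(68.48), -0.42), (68.0, np.float64(67.99), -0.23), (67.5, np.float64(67.48), -0.21), (67.0, np.float64(66.96), -0.8), (66.5, np.float64(66.48), -0.38), (66.0, np.float64(65.99), -0.22), (65.5, np.float64(65.5), -0.45), (65.0, np.float64(64.99), -0.21), (64.5, np.float64(64.48), -0.04), (64.0, np.float64(64.32), 4.75), ('again', np.float64(64.29), 5.28)] t 9.95
```

Key 1 made contact at 64.3 mm with 5 N and didn't yield, so it is the latched one and it is still latched. Next are keys 2 to 4, which should make contact at about 69 mm.

```bash
python3 - <<'E'
from h import *
from workcell import bot
for i in (1,2,3):
    bot.line_to([*K[i],.082],max_speed=.1)
    h=tap(bot,K[i],.0715,.0672,thr=1.8)
    if h is None: print("none",i+1);break
E
```

```text
hit 0.06899999999999999 [(71.0, np.float64(71.07), 0.3), (70.5, np.float64(70.48), 0.17), (70.0, np.float64(69.95), -0.2), (69.5, np.float64(69.48), -0.11), (69.0, np.float64(69.18), 2.74), ('again', np.float64(69.18), 2.5)] t 13.0667
hit 0.06899999999999999 [(71.0, np.float64(71.05), 0.58), (70.5, np.float64(70.47), -0.13), (70.0, np.float64(69.98), 0.07), (69.5, np.float64(69.5), -0.02), (69.0, np.float64(69.2), 2.46), ('again', np.float64(69.17), 2.18)] t 16.1833
hit 0.06899999999999999 [(71.0, np.float64(71.06), -0.42), (70.5, np.float64(70.47), -0.31), (70.0, np.float64(69.97), -0.37), (69.5, np.float64(69.48), -0.65), (69.0, np.float64(69.22), 1.9), ('again', np.float64(69.21), 2.13)] t 19.3
```

All three were tapped lightly at 69.2 mm, and each yielded well under 1 mm. Now I'll press key 1, move clear and check.

```bash
python3 - <<'E'
from h import *
from workcell import bot
bot.line_to([*K[3],.095],max_speed=.1)
bot.line_to([*K[0],.095],max_speed=.15)
bot.line_to([*K[0],.067],max_speed=.06); bot.hold(.1); b=fz(bot,10)
for z in (.0625,.0615,.0607,.0602):
    bot.line_to([*K[0],z],max_speed=.02); bot.hold(.05); print(z,bot.current_ee_pos()[2],fz(bot)-b)
bot.line_to([*K[0],.09],max_speed=.05)
bot.line_to([*K[0],.2],max_speed=.2)
bot.goto([.36,-.15,.25],rot(1)); bot.hold(.3)
for n in ["scene","top"]:
    c=bot.read_camera(n); cv2.imwrite(f"pics/{n}2.png",c["pixels"]); np.savez(f"pics/{n}2.npz",**{k:np.array(v) for k,v in c.items()})
print(bot.current_clock(),bot.current_contact_force())
E
sed -i 's/0\.npz/2.npz/; s/(110,120,130,140)/(110,)/' m.py; python3 m.py
```

```text
0.0625 0.06324504411903234 4.9447914721906185
0.0615 0.06236634714166819 6.26010058607278
0.0607 0.06162757510793457 6.776920558061424
0.0602 0.06116633012526751 6.958797183245722
25.6917 [ 0.80850048 -0.29618657 -0.36326657]
[ 25.  99. 145.]
top 110 [340.3 208. ] [ 62   9  11  14 509] [ 0.5042 -0.1338  0.069 ]
top 110 [322.1 211.6] [ 43  13  11  14 506] [ 0.4951 -0.0867  0.069 ]
top 110 [303.8 215.2] [ 25  16  11  13 502] [ 0.4857 -0.0396  0.069 ]
top 110 [285.6 218.8] [  7  20  11  14 504] [0.4763 0.0073 0.069 ]
top 110 [340.5 232.4] [ 40  34  42   9 776] [ 0.4418 -0.1334  0.069 ]
scene 110 [208.2 204. ] [ 55   7  16  10 394] [0.4795 0.0074 0.069 ]
scene 110 [193.8 216.6] [ 40  19  17  11 451] [ 0.4888 -0.0393  0.069 ]
scene 110 [178.1 230.5] [ 24  32  17  12 521] [ 0.4983 -0.0863  0.069 ]
scene 110 [214.9 231.5] [ 65  35  15  12 130] [ 0.5527 -0.0376  0.069 ]
scene 110 [160.9 245.5] [  6  47  19  14 611] [ 0.5075 -0.133   0.069 ]
```

```bash
sleep 1
```

```text
(no output)
```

View pics/scene2.png

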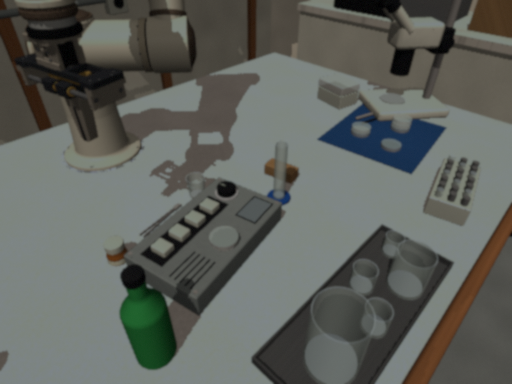

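Key 1's top has risen to (208.2,204.0) from (208.4,205.7). Its offset between views is now (3.2, 0.1) mm, the same as the other keys, so it is up level with them. Nothing around the console has moved and the arm is clear.

```bash
python3 - <<'E'
from workcell import bot
bot.job_done(); print(bot.current_clock())
E
```

```text
the job is handed in; nothing more can be done
the job is handed in; nothing more can be done
```

The latched key was key 1, next to the dial. It has let go and come up level with the others, and the job was handed in about 26 s into the 51 s allowed.

- **Taps:** With the fingers shut I tapped keys 1 to 4 in order. Key 1 made contact at 64.3 mm with about 5 N and did not yield, which confirmed it was latched. Keys 2 to 4 made contact at about 69.2 mm with 2–3 N and yielded well under 1 mm.
- **Release:** I then pressed key 1 about 3.1 mm past its latched position, with about 7 N, and drew back.
- **Last checks:** Key 1's height in the final pictures matches the other three to within about 1 mm. The things around the console look unmoved, though I checked them only by eye. The arm stands clear, and the force reading is only noise. No check failed or disagreed; the hand-in reports no verdict.

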